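# Set up and fill the groomer's bottle carrier

### The job

Get the grooming bottle carrier ready: first swing both of its side walls, the green and the pink, fully upright, then stand all the bottles upright on the floor of its cells, one bottle per cell, the tall ones in the row along the green wall and the short ones in the row along the pink wall. Leave the dish, the comb and the pink brush where they are, and leave the clip stand alone.

Things in the scene. Friction and masses are not known exactly. Their poses are not given: they have to be found in the camera images.
- carrier: Light-grey bottle carrier, fixed on the table, origin at the centre of its underside; x along its 218 mm length, y across its 136 mm width. Two rows of three 66 mm square cells, 70 mm apart; tall-bottle row at +y, short-bottle row at -y. Heights above the table: cell floors 8 mm, divider between rows 50, cross dividers 40, end walls 86 at the tall row, 50 at the short row.
- high_wall (a joint): Green hinged side wall of the carrier's +y side, 218 mm long, 6 mm thick; rad: 0 lying flat outward, 1.571 upright at its stop. Hinge line along the carrier's x at y = +71, z = +6 mm in its frame; wall ends 80 mm from it, pull tab at mid-length ends at 106 mm. Stiff hinge: the wall stays at any angle (1 to 2 N at the tab moves it).
- low_wall (a joint): Pink hinged side wall of the carrier's -y side, 218 mm long, 6 mm thick; rad: 0 lying flat outward, 1.571 upright at its stop. Hinge line along the carrier's x at y = -71, z = +6 mm in its frame; wall ends 46 mm from it, pull tab at mid-length ends at 72 mm. Stiff hinge: the wall stays at any angle (2 to 3 N at the tab moves it).
- high_tab (a point): Middle of the green wall's pull tab, 94 mm from the hinge line. The tab is 30 mm wide (along the carrier's x), 8 mm thick and stands 26 mm out from the middle of the wall's free edge; pinched across its 30 mm width it can pivot between the finger pads while the gripper keeps pointing down.
- low_tab (a point): Middle of the pink wall's pull tab, 60 mm from the hinge line. Tab of the same size (30 mm wide, 8 mm thick, 26 mm out).
- high_cell1 (a point): Centre of the floor of cell 1 of the tall-bottle row (green wall side); cell 1 at the carrier's -x end.
- high_cell2 (a point): Centre of the floor of cell 2 of the tall-bottle row (green wall side); cell 1 at the carrier's -x end.
- high_cell3 (a point): Centre of the floor of cell 3 of the tall-bottle row (green wall side); cell 1 at the carrier's -x end.
- low_cell1 (a point): Centre of the floor of cell 1 of the short-bottle row (pink wall side); cell 1 at the carrier's -x end.
- low_cell2 (a point): Centre of the floor of cell 2 of the short-bottle row (pink wall side); cell 1 at the carrier's -x end.
- low_cell3 (a point): Centre of the floor of cell 3 of the short-bottle row (pink wall side); cell 1 at the carrier's -x end.
- tall1: Tall closed amber-brown plastic bottle with a paper label and black cap, 155 mm high overall, standing upright on the table; round body 52 mm in diameter up to 105 mm, then a shoulder, then the cap, 30 mm in diameter, the uppermost 34 mm. About 0.2 to 0.4 kg. Origin: centre of its underside, z up. May be absent (None).
- tall2: Tall closed amber-brown plastic bottle with a paper label and black cap, 155 mm high overall, standing upright on the table; round body 52 mm in diameter up to 105 mm, then a shoulder, then the cap, 30 mm in diameter, the uppermost 34 mm. About 0.2 to 0.4 kg. Origin: centre of its underside, z up. May be absent (None).
- tall3: Tall closed amber-brown plastic bottle with a paper label and black cap, 155 mm high overall, standing upright on the table; round body 52 mm in diameter up to 105 mm, then a shoulder, then the cap, 30 mm in diameter, the uppermost 34 mm. About 0.2 to 0.4 kg. Origin: centre of its underside, z up. May be absent (None).
- short1: Short closed amber-brown plastic bottle with a paper label and black cap, 105 mm high overall, standing upright on the table; round body 52 mm in diameter up to 55 mm, then a shoulder, then the cap, 30 mm in diameter, the uppermost 34 mm. About 0.12 to 0.24 kg. Origin: centre of its underside, z up. May be absent (None).
- short2: Short closed amber-brown plastic bottle with a paper label and black cap, 105 mm high overall, standing upright on the table; round body 52 mm in diameter up to 55 mm, then a shoulder, then the cap, 30 mm in diameter, the uppermost 34 mm. About 0.12 to 0.24 kg. Origin: centre of its underside, z up. May be absent (None).
- short3: Short closed amber-brown plastic bottle with a paper label and black cap, 105 mm high overall, standing upright on the table; round body 52 mm in diameter up to 55 mm, then a shoulder, then the cap, 30 mm in diameter, the uppermost 34 mm. About 0.12 to 0.24 kg. Origin: centre of its underside, z up. May be absent (None).
- dish: Empty aluminium dish, 104 mm across, 26 mm high, on the table beyond the carrier. Leave alone. Origin: centre of underside.
- comb: Steel comb with wooden handle, 205 mm long, 12 mm thick, lying on the table. Leave alone. Origin: about mid-length, underside.
- pink_brush: Pink rubber-tipped brush, 195 mm long, 26 mm high, lying on the table. Leave alone. Origin: where the handle meets the head, underside.
- clip_stand: Spring-clip stand holding a green slicker brush, about 245 mm high with the brush, base 100 mm across, fixed to the table. Leave alone. Origin: centre of its base.
Mind the look-alikes: they are no part of the job. Leave any yellow look-alike of the tall1 alone.

How it is judged:
On the way, in this order (a step that is already met when the one before it is completed fails the run):
1. both side walls stand upright (value of joint each of high_wall, low_wall above 1.45 rad), for 0.2 s.
2. every bottle stands in a cell of its row ((horizontal distance between tall1 and high_cell1 below 0.014 m or horizontal distance between tall1 and high_cell2 below 0.014 m or horizontal distance between tall1 and high_cell3 below 0.014 m) and z of each of tall1, tall2, tall3, short1, short2, short3 in the frame of carrier below 0.014 m and angle between each of tall1, tall2, tall3, short1, short2, short3's own z axis and vertical below 0.1 rad and (horizontal distance between tall2 and high_cell1 below 0.014 m or horizontal distance between tall2 and high_cell2 below 0.014 m or horizontal distance between tall2 and high_cell3 below 0.014 m) and (horizontal distance between tall3 and high_cell1 below 0.014 m or horizontal distance between tall3 and high_cell2 below 0.014 m or horizontal distance between tall3 and high_cell3 below 0.014 m) and (horizontal distance between short1 and low_cell1 below 0.014 m or horizontal distance between short1 and low_cell2 below 0.014 m or horizontal distance between short1 and low_cell3 below 0.014 m) and (horizontal distance between short2 and low_cell1 below 0.014 m or horizontal distance between short2 and low_cell2 below 0.014 m or horizontal distance between short2 and low_cell3 below 0.014 m) and (horizontal distance between short3 and low_cell1 below 0.014 m or horizontal distance between short3 and low_cell2 below 0.014 m or horizontal distance between short3 and low_cell3 below 0.014 m)), for 0.2 s.
At the end, for the whole second after the job is handed in: Both side walls are within 0.12 rad of upright; every bottle present stands on the floor of a cell of its own row (within 14 mm of the cell's centre, underside less than 14 mm above the carrier's underside, i.e. 6 mm above the cell floor), within 0.1 rad of upright and at rest (all of step 1 and all of step 2 and linear speed of each of tall1, tall2, tall3, short1, short2, short3 below 0.02 m/s); the robot touches nothing.
It fails at once if the dish is shifted by more than 30 mm (distance of dish from where it was at the start of the episode above 0.03 m).
It fails at once if the comb is shifted by more than 30 mm (distance of comb from where it was at the start of the episode above 0.03 m).
It fails at once if the pink brush is shifted by more than 30 mm (distance of pink_brush from where it was at the start of the episode above 0.03 m).
It fails at once if the clip stand is struck (more than 5 N) (contact force between any of the arm, the fingers and clip_stand above 5 N).
Of tall1, tall2, tall3, short1, short2, short3 only 4 to 6 are there at a start; the rules pass over those that are not, and their reading is None.
At some moment in a run one of short1, short2, short3 may be knocked a few centimetres aside while the robot is not near it.
It also fails if it takes over 210 s, if anything falls off the work surface, if the arm or the gripper's body presses on something with over 40 N, if the wrist force passes 120 N, or if a joint passes its speed limit or range.

### The arm

A 7-joint arm with a two-finger parallel gripper is mounted at the origin on the work surface. World frame = base frame: x ahead of the robot, y to its left, z up, the work surface at z = 0. Lengths are in m, angles in rad, forces in N, time in s.
With the tool pointing down it reaches from about 0.375 to 0.925 m from the base axis. Payload 3.1 kg.
Tool frame: the origin (TCP) lies between the finger pads; the fingertips stand 19 mm ahead of it and the grasp point (between the pads) is the TCP; z points along the fingers, y is the direction in which the jaws open and shut (so a half turn about z gives the same grasp; the last joint's range is limited). The gripper opens to 85 mm and grips with 20 to 120 N. Pads are 22 mm wide; open, the fingers measure 114 mm over their backs; the gripper's body (76 mm by 85 mm) begins 54 mm behind the grasp point. The pads swing forward as they close: fully open they stand 13 mm farther back than shut.
Start: joints at [-1.432, 0.383, 0.044, 1.598, -0.018, 1.161, -0.05], TCP at [0.152, 0.632, 0.25] pointing down, gripper open.
Joint ranges: [-2.61, 2.61], [-0.41, 2.15], [-1.48, 1.57], [0, 2.5], [-1.57, 4.71], [0.05, 1.97], [-2.85, 2.85]. Speed limits (rad/s): [2.79, 2.79, 3.14, 3.14, 3.14, 3.14, 3.14].

### API

Orientations are given as a unit quaternion [x, y, z, w].
In Python, from bench import move_ptp, movel, move_j, move_gripper, pause, inverse_kinematics, read_camera, camera_params, MotionError, sign_off, look_for, tip_of, read_time_s, read_qpos, read_joint_vel, read_effort, read_eef_pos, read_tcp_rot, read_ft_force, read_ft_torque, read_finger_gap gives the robot as it stands. Calls block until the motion is done:
- move_ptp(position, orientation): joint-space move of the TCP to a pose.
- movel(position, orientation=None, speed=0.15): straight line of the TCP; orientation=None keeps the orientation; speed is the mean speed in m/s.
- move_j(angles): joint-space move.
- move_gripper(opening, effort=None): finger opening in m; effort is the grip in N (None keeps the last); returns when the fingers have stopped.
- pause(seconds).
- inverse_kinematics(position, orientation): joint angles nearest the present ones, or None.
- read_camera(name): name is "scene" or "side" or "wrist"; returns the picture (480x640x3 uint8, red, green, blue); there is no depth.
- camera_params(name): a dict with "K" (3x3 intrinsics, pixels), "camera_from_world" (4x4, takes a point from world to camera coordinates). Camera axes: x right, y down, z forward; pixel columns grow to the right and rows downward; lengths in m; the calibration is good to about 2 mm. A picture is of the moment at which its call begins: read the wrist's pose just before it. camera_params takes no time and is no camera call; for the wrist camera it gives the pose at the moment of the call.
A pose or a line that the arm cannot do raises MotionError and nothing moves.
- sign_off(): hands the job in, once; it reports no verdict.
Trained networks look in the newest picture that a camera, given by its name, has taken for a name from the list of things; names that differ only in an ending like _2 or _b are one class to them, and where a whole thing is asked for, a point or a joint stands for the part that bears it (a point fixed in the world has none). Each returns a list of dicts, best first, with "confidence" (0 to 1); they miss things now and then, are a little off and sometimes report something else, mostly with a low value. They report only what shows in the picture. A call takes as long as a camera call. They do not tell look-alikes from the thing itself.
- look_for(camera, name): "at" ([column, row] in pixels, amid what is visible of it).
- tip_of(camera, name): "at" ([column, row] in pixels: a listed point, or the origin of a listed thing).
Readings, each from a call of its own:
- read_time_s(): time.
- read_qpos(): joint angles.
- read_joint_vel(): joint speeds.
- read_effort(): joint torques, N m.
- read_eef_pos(): TCP position.
- read_tcp_rot(): TCP orientation.
- read_ft_force(): force on the tool from outside, world axes, zero at the start.
- read_ft_torque(): the same for the moment, N m.
- read_finger_gap(): finger opening in m.
Only numpy, scipy, OpenCV 4.12 (cv2) and the standard library are available. Lean on these libraries where they do the work, as an engineer would, in place of code of your own. Each camera call takes 0.05 s, during which the arm holds its last target.

## Working session

There is one attempt and no reset: what is moved stays moved. The work goes in short steps, each a Python script; the robot and the scene stay as the last script left them, time stands still between calls to the robot, and variables do not carry over. Pictures are saved under pics/ and viewed, and the job is handed in when it is done.

```bash
ls; mkdir -p pics; python3 - <<'E'
from bench import *
import cv2
for n in ["scene","side","wrist"]:
    im=read_camera(n); cv2.imwrite(f"pics/{n}0.png",im[:,:,::-1])
    p=camera_params(n); print(n,p["K"],p["camera_from_world"])
print(read_time_s(),read_tcp_rot(),read_eef_pos(),read_finger_gap())
E
```

```text
pics
scene [[489.2853226    0.         321.54003233]
 [  0.         489.2853226  242.65054433]
 [  0.           0.           1.        ]] [[ 0.44375608  0.89614135  0.00335141 -0.21260408]
 [ 0.69802907 -0.34330364 -0.62840913 -0.38775655]
 [-0.56199285  0.28119975 -0.77787579  1.69072057]
 [ 0.          0.          0.          1.        ]]
side [[597.28475858   0.         328.50044122]
 [  0.         597.28475858 235.20490139]
 [  0.           0.           1.        ]] [[-9.91143066e-01 -1.32796731e-01  6.70762115e-04  6.00896878e-01]
 [-9.30489541e-02  6.90859665e-01 -7.16976161e-01  9.86814948e-02]
 [ 9.47486881e-02 -7.10688364e-01 -6.97097364e-01  1.19884195e+00]
 [ 0.00000000e+00  0.00000000e+00  0.00000000e+00  1.00000000e+00]]
wrist [[334.93111864   0.         315.13480933]
 [  0.         334.93111864 244.05638897]
 [  0.           0.           1.        ]] [[ 0.2343464   0.97214744 -0.00333415 -0.64762849]
 [ 0.93499542 -0.22444872  0.27460213 -0.03520578]
 [ 0.26620541 -0.06746944 -0.96155216  0.38012089]
 [ 0.          0.          0.          1.        ]]
0.15 [ 1.18091729e-01  9.93002116e-01 -1.06633758e-03 -6.98390091e-05] [0.15232067 0.63117584 0.24914631] 0.08528239151179212
```

View pics/scene0.png

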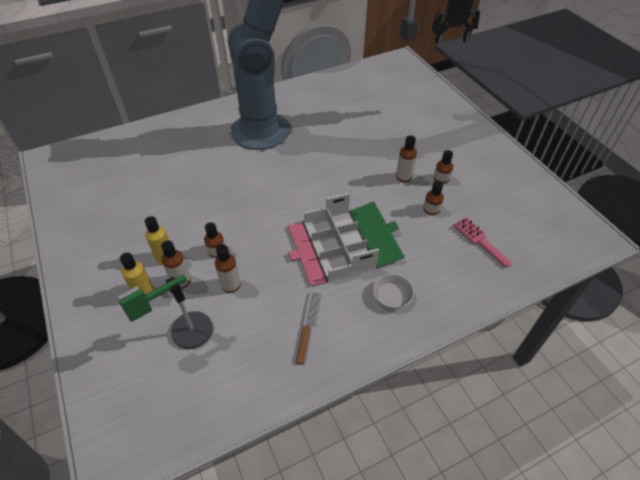

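View pics/side0.png

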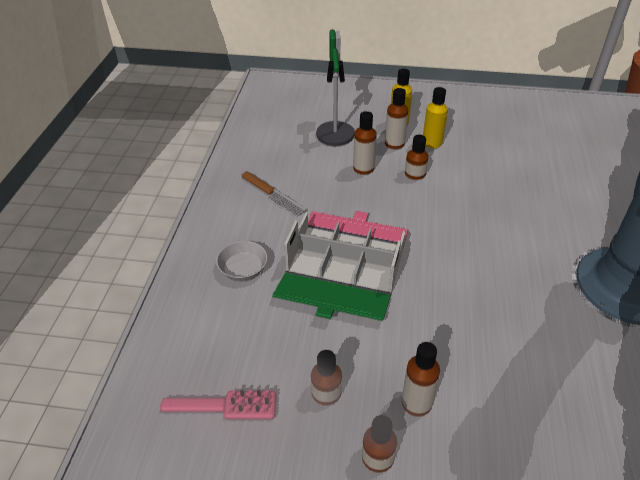

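View pics/wrist0.png

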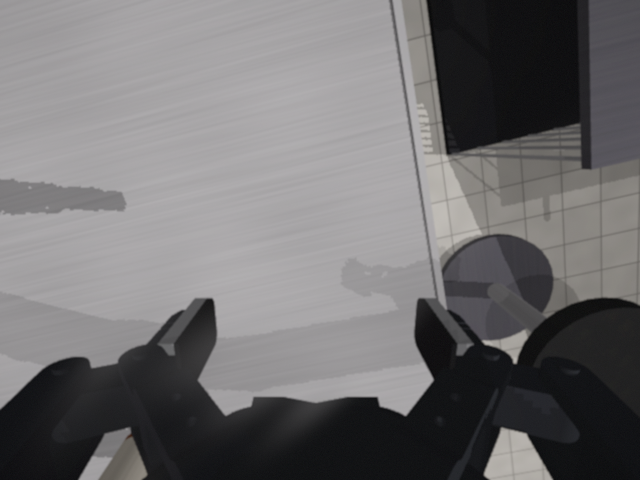

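Scene view: amber talls at (407,160), (228,270), (176,265); shorts at (444,168), (434,200), (214,240). The yellow look-alikes are at (157,240) and (135,275). The carrier is at (340,240) with both walls flat.

```bash
cat > h.py <<'E'
from bench import *
import numpy as np, cv2
def back(cam,uv,z):
    p=camera_params(cam);T=p["camera_from_world"];R=T[:3,:3];t=T[:3,3]
    c=-R.T@t; d=R.T@np.linalg.inv(p["K"])@np.array([uv[0],uv[1],1.])
    return c+d*(z-c[2])/d[2]
def proj(cam,P,p=None):
    p=p or camera_params(cam);T=p["camera_from_world"];q=p["K"]@(T[:3,:3]@np.array(P)+T[:3,3]);return q[:2]/q[2]
E
python3 - <<'E'
from h import *
np.set_printoptions(precision=3,suppress=True)
Z=dict(tall1=0,short1=0,carrier=0,high_tab=.006,low_tab=.006,high_cell1=.008,high_cell2=.008,high_cell3=.008,low_cell1=.008,low_cell2=.008,low_cell3=.008,dish=0,comb=0,pink_brush=0,clip_stand=0)
for cam in ["scene","side"]:
    read_camera(cam)
    for n,z in Z.items():
        for d in tip_of(cam,n):
            if d["confidence"]>.3: print(cam,n,round(d["confidence"],2),np.round(d["at"],1),back(cam,d["at"],z)[:2])
print(read_time_s())
for cam in ["scene","side"]:
    im=cv2.imread(f"pics/{cam}0.png")
    c=im[190:300,270:410] if cam=="scene" else im[200:330,260:420]
    cv2.imwrite(f"pics/{cam}_car.png",cv2.resize(c,None,fx=5,fy=4.6,interpolation=cv2.INTER_CUBIC) if 0 else cv2.resize(c,None,fx=4.5,fy=4.5,interpolation=cv2.INTER_CUBIC))
E
```

```text
scene tall1 0.89 [231.2 284.3] [ 0.562 -0.307]
scene tall1 0.84 [401.2 175.5] [0.407 0.318]
scene tall1 0.77 [143.  292.9] [ 0.486 -0.521]
scene tall1 0.65 [179.7 281.5] [ 0.493 -0.426]
scene tall1 0.56 [161.1 257.7] [ 0.394 -0.449]
scene short1 0.76 [215.7 251.9] [ 0.441 -0.308]
scene short1 0.6 [432.1 211.1] [0.578 0.318]
scene short1 0.58 [444.4 180.3] [0.485 0.428]
scene carrier 0.69 [342. 246.] [0.577 0.016]
scene high_tab 0.79 [394.7 228.1] [0.589 0.18 ]
scene low_tab 0.79 [292.3 254.5] [ 0.547 -0.123]
scene high_cell1 0.9 [359.6 257.9] [0.64  0.036]
scene high_cell1 0.74 [342.6 222.8] [0.507 0.054]
scene high_cell1 0.58 [351.7 244.6] [0.59  0.039]
scene high_cell2 0.9 [359.6 257.9] [0.64  0.036]
scene high_cell2 0.74 [342.6 222.8] [0.507 0.054]
scene high_cell2 0.58 [351.7 244.6] [0.59  0.039]
scene high_cell3 0.9 [359.6 257.9] [0.64  0.036]
scene high_cell3 0.74 [342.6 222.8] [0.507 0.054]
scene high_cell3 0.58 [351.7 244.6] [0.59  0.039]
scene low_cell1 0.91 [327.  246.5] [ 0.565 -0.026]
scene low_cell1 0.86 [321.5 227. ] [ 0.495 -0.008]
scene low_cell1 0.7 [334.6 266.1] [ 0
[... 1679 characters left out ...]
06 0.051]
side high_cell3 0.66 [338.9 268. ] [0.579 0.04 ]
side high_cell3 0.61 [361.8 216.3] [ 0.548 -0.122]
side low_cell1 0.92 [318.2 240.5] [ 0.633 -0.033]
side low_cell1 0.9 [380.9 254.3] [ 0.497 -0.01 ]
side low_cell1 0.61 [350.8 246.8] [ 0.562 -0.023]
side low_cell2 0.92 [318.2 240.5] [ 0.633 -0.033]
side low_cell2 0.9 [380.9 254.3] [ 0.497 -0.01 ]
side low_cell2 0.61 [350.8 246.8] [ 0.562 -0.023]
side low_cell3 0.92 [318.2 240.5] [ 0.633 -0.033]
side low_cell3 0.9 [380.9 254.3] [ 0.497 -0.01 ]
side low_cell3 0.61 [350.8 246.8] [ 0.562 -0.023]
side dish 0.76 [242.7 266.1] [0.778 0.054]
side comb 0.55 [272.4 194.2] [ 0.763 -0.179]
side clip_stand 0.56 [336.8 134.8] [ 0.643 -0.439]
1.75
```

View pics/scene_car.png

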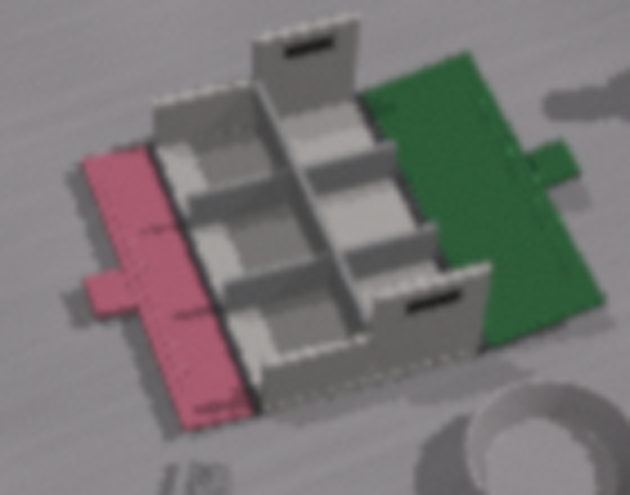

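View pics/side_car.png

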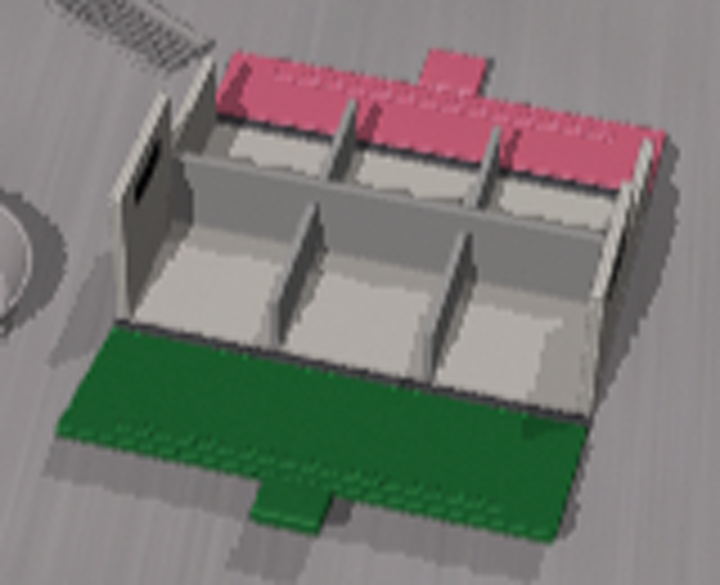

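```bash
cat > fit.py <<'E'
from h import *
from scipy.optimize import least_squares
np.set_printoptions(precision=4,suppress=True)
S=lambda u,v:("scene",u/4.5+270,v/4.5+190)
D=lambda u,v:("side",u/4.5+260,v/4.5+200)
t=.003
obs=[]
def H(x,r):return ("h",x,r)
def L(x,r):return ("l",x,r)
obs+=[(H(-.109,.08),S(470,53)),(H(.109,.08),S(603,300)),(H(-.015,.106),S(565,140)),(H(.015,.106),S(578,175)),
(L(-.109,.046),S(83,160)),(L(.109,.046),S(185,430)),(L(-.015,.072),S(85,280)),(L(.015,.072),S(97,317)),
(H(.109,.08),D(58,430)),(H(-.109,.08),D(553,538)),(H(.015,.106),D(250,520)),(H(-.015,.106),D(322,530)),
(L(.109,.046),D(235,52)),(L(-.109,.046),D(664,130)),(L(.015,.072),D(430,50)),(L(-.015,.072),D(488,55)),
(("c",-.107,.068,.086),S(360,19)),(("c",.107,.068,.086),S(492,266)),(("c",-.107,-.068,.05),S(155,103)),(("c",.107,-.068,.05),S(265,358)),
(("c",.107,.068,.086),D(118,195)),]
CP={c:camera_params(c) for c in("scene","side")}
def pt(p,o):
    x,y,a,qh,ql=p
    if o[0]=="c": X,Y,Z=o[1:]
    else:
        s,q=(1,qh) if o[0]=="h" else(-1,ql)
        X=o[1]; r=o[2]; Y=s*(.071+r*np.cos(q)-t*np.sin(q)); Z=.006+r*np.sin(q)+t*np.cos(q)
    return np.array([x+X*np.cos(a)-Y*np.sin(a),y+X*np.sin(a)+Y*np.cos(a),Z])
def res(p):
    return np.concatenate([proj(m[0],pt(p,o),CP[m[0]])-m[1:] for o,m in obs])
r=least_squares(res,[.571,.01,-.15,.1,.1],loss="soft_l1")
print(r.x);print(res(r.x).reshape(-1,2).round(1).tolist())
E
python3 fit.py
python3 - <<'E'
from h import *
for n in ["scene","side"]:
    im=cv2.imread(f"pics/{n}0.png")
    c=im[200:310,90:260] if n=="scene" else im[60:190,320:470]
    cv2.imwrite(f"pics/{n}_b.png",cv2.resize(c,None,fx=4.5,fy=4.5,interpolation=cv2.INTER_CUBIC))
E
```

```text
[ 0.5691  0.0084 -0.1351  0.1497 -0.0007]
[[-0.8, -0.8], [0.5, -0.3], [-0.9, -0.6], [0.6, -0.8], [-1.0, -0.5], [-0.5, -0.7], [-1.1, -0.4], [-0.7, -0.4], [-1.1, 0.4], [0.1, 0.5], [-0.6, -0.3], [-1.1, 0.9], [-0.8, -0.3], [-0.2, 0.2], [-0.7, 0.2], [-0.6, 1.4], [-0.8, -2.2], [-0.8, -0.7], [-0.9, -1.0], [-0.6, 0.7], [-1.7, -0.0]]
```

View pics/scene_b.png

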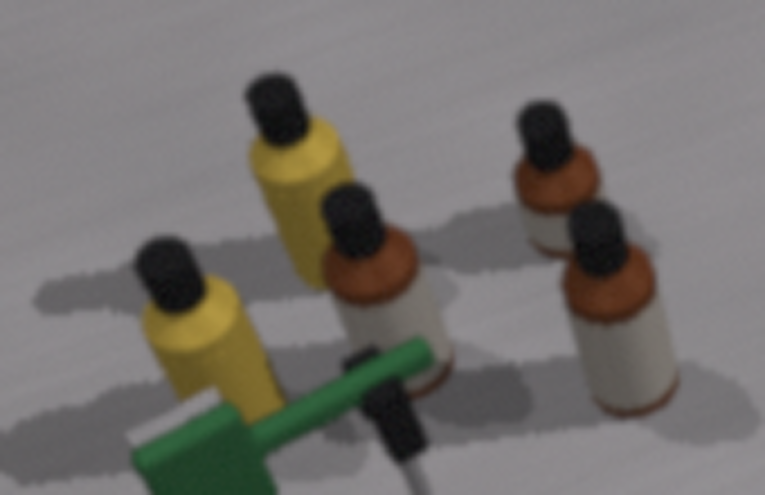

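View pics/side_b.png

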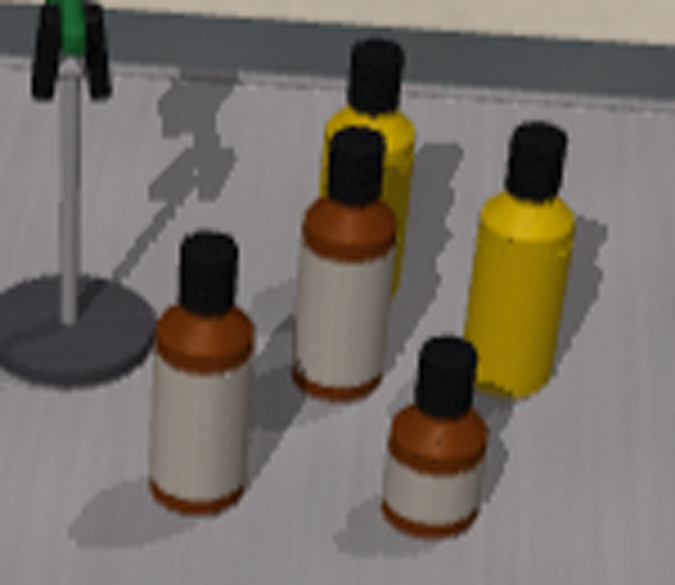

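```bash
python3 - <<'E'
from h import *
a=cv2.imread("pics/scene0.png")[125:225,380:520];b=cv2.imread("pics/side0.png")[330:480,290:460]
cv2.imwrite("pics/scene_r.png",cv2.resize(a,None,fx=4.5,fy=4.5,interpolation=cv2.INTER_CUBIC))
cv2.imwrite("pics/side_r.png",cv2.resize(b,None,fx=4,fy=4,interpolation=cv2.INTER_CUBIC))
p=camera_params("wrist")["camera_from_world"];print(-p[:3,:3].T@p[:3,3]-read_eef_pos())
print(proj("scene",[.65,-.44,.24]),proj("side",[.65,-.44,.24]))
for z in(.2,.22,.24): print(z,back("scene",(125,300),z),back("scene",(187,280),z),back("side",(333,32),z),back("side",(337,75),z))
E
```

```text
[-0.0688427   0.01589018  0.12385318]
[168.41144063 274.56124587] [334.97766447  49.17729586]
0.2 [ 0.64182785 -0.5397314   0.2       ] [ 0.64978221 -0.40897403  0.2       ] [ 0.6764813  -0.61143148  0.2       ] [ 0.63887913 -0.39228551  0.2       ]
0.22 [ 0.65726799 -0.53694065  0.22      ] [ 0.66503995 -0.40918157  0.22      ] [ 0.67123207 -0.56964865  0.22      ] [ 0.63469503 -0.35671027  0.22      ]
0.24 [ 0.67270813 -0.53414991  0.24      ] [ 0.68029769 -0.40938911  0.24      ] [ 0.66598285 -0.52786583  0.24      ] [ 0.63051094 -0.32113503  0.24      ]
```

View pics/scene_r.png

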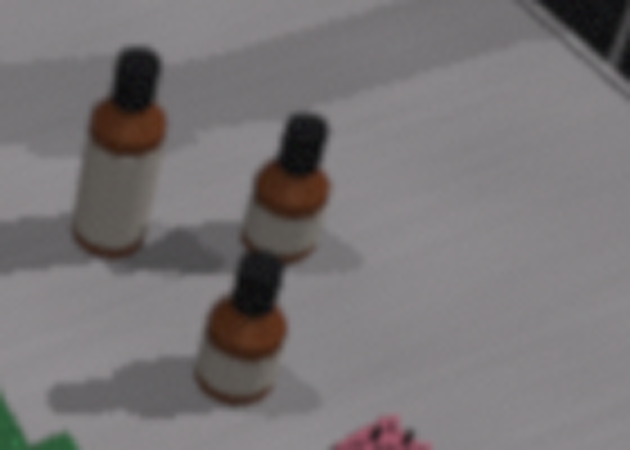

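View pics/side_r.png

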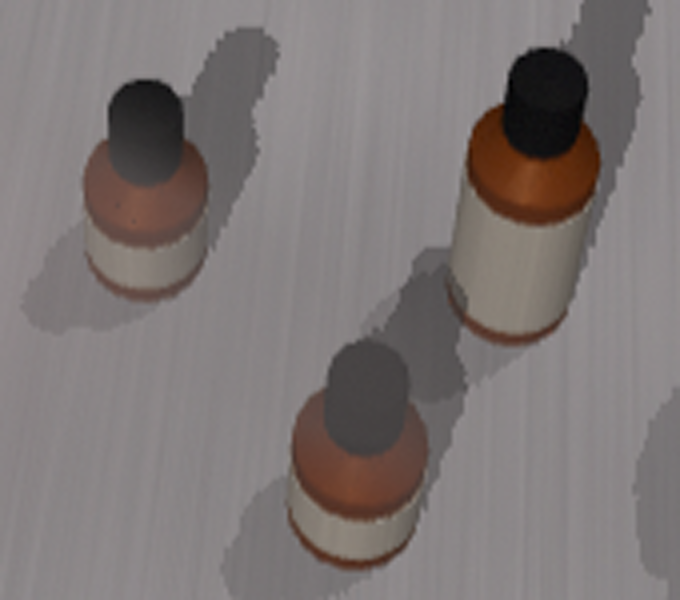

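```bash
cat >> h.py <<'E'
CP={c:camera_params(c) for c in("scene","side")}
def tri(uvs,z):
    "uvs: {cam:(u,v)}; known z; lsq xy"
    from scipy.optimize import least_squares
    f=lambda q:np.concatenate([proj(c,[q[0],q[1],z],CP[c])-uv for c,uv in uvs.items()])
    x0=back(*list(uvs.items())[0],z)[:2]
    r=least_squares(f,x0); return r.x,np.abs(r.fun).max()
E
python3 - <<'E'
from h import *
def s(u,v,ox,oy,f): return ((u+.5)/f-.5+ox,(v+.5)/f-.5+oy)
B=dict(
tallA=(s(348,197,90,200,4.5),s(357,140,320,60,4.5),.155),
tallB=(s(596,213,90,200,4.5),s(210,245,320,60,4.5),.155),
shortA=(s(541,113,90,200,4.5),s(448,350,320,60,4.5),.105),
tallC=(s(139,60,380,125,4.5),s(547,68,290,330,4),.155),
shortB=(s(307,125,380,125,4.5),s(370,361,290,330,4),.105),
shortC=(s(261,263,380,125,4.5),s(147,99,290,330,4),.105),
yel1=(s(273,85,90,200,4.5),s(538,135,320,60,4.5),.155),
yel2=(s(166,250,90,200,4.5),s(377,52,320,60,4.5),.155))
for n,(a,b,z) in B.items():
    x,e=tri(dict(scene=a,side=b),z); print(n,x.round(4),round(e,2),back("scene",a,z)[:2].round(4),back("side",b,z)[:2].round(4),np.hypot(*x).round(3))
E
```

```text
tallA [ 0.4913 -0.4204] 0.49 [ 0.4906 -0.4209] [ 0.4917 -0.418 ] 0.647
tallB [ 0.5601 -0.3059] 0.24 [ 0.5594 -0.3057] [ 0.5605 -0.3062] 0.638
shortA [ 0.4347 -0.3037] 0.3 [ 0.4334 -0.3039] [ 0.4352 -0.3029] 0.53
tallC [0.4146 0.3186] 0.67 [0.4152 0.3206] [0.4143 0.3179] 0.523
shortB [0.4715 0.4207] 1.16 [0.4721 0.4245] [0.4711 0.4198] 0.632
shortC [0.5673 0.3188] 0.76 [0.5672 0.3215] [0.5672 0.3179] 0.651
yel1 [ 0.3951 -0.4369] 0.44 [ 0.3934 -0.4371] [ 0.3959 -0.4361] 0.589
yel2 [ 0.4846 -0.5155] 0.34 [ 0.4836 -0.5158] [ 0.4852 -0.5136] 0.707
```

```bash
cat >> h.py <<'E'
A=-.1351; C0=np.array([.5691,.0084])
def W(X,Y,Z): return np.array([C0[0]+X*np.cos(A)-Y*np.sin(A),C0[1]+X*np.sin(A)+Y*np.cos(A),Z])
def Q(phi):
    b=(phi+np.pi/2)/2; return np.array([np.cos(b),np.sin(b),0,0])
def snap(n,cams=("scene","side")):
    ims=[cv2.resize(read_camera(c)[:,:,::-1],(400,300)) for c in cams]
    cv2.imwrite(f"pics/{n}.png",np.hstack(ims))
def tabpt(s,r,q,off): return W(0,s*(.071+r*np.cos(q)),.006+r*np.sin(q)+off)
E
python3 - <<'E'
from h import *
for s,r,q0 in((1,.094,.15),(-1,.060,0)):
    for q in(q0,.8,1.6):
        for ph in(A,A+np.pi):
            print(s,q,ph,inverse_kinematics(tabpt(s,r,q,.013),Q(ph)))
q=read_qpos()
try:
    move_gripper(.05,40)
    move_ptp(tabpt(1,.094,.15,.12),Q(A))
except MotionError as e: print(e)
print(read_time_s(),read_qpos(),read_eef_pos(),tabpt(1,.094,.15,.12))
snap("a1",("wrist","side"))
E
```

```text
1 0.15 -0.1351 [-0.82838974  0.67529617  0.61674071  1.83780972 -0.52913726  0.79843215
 -0.07061019]
1 0.15 3.006492653589793 [-0.39645013  0.58453014  0.06000716  1.81616752 -0.04897301  0.74232131
  2.69620654]
1 0.8 -0.1351 [-0.80593224  0.56864668  0.63059494  1.85097562 -0.4315423   0.86192298
 -0.09830836]
1 0.8 3.006492653589793 [-0.42991046  0.49173044  0.15028593  1.83262689 -0.09645266  0.82426127
  2.77489435]
1 1.6 -0.1351 [-0.72737566  0.49062545  0.64961434  1.89351374 -0.37810306  0.88204779
 -0.02488274]
1 1.6 3.006492653589793 [ 0.71732897  0.82950518 -1.24849829  1.82628602  0.86663153  1.16288336
  2.17539535]
-1 0 -0.1351 [-0.53512992  0.73237963  0.85379344  1.97276085 -0.77712276  0.80199756
  0.63578608]
-1 0 3.006492653589793 [-0.79706604  1.22808027  1.35836016  1.9812454  -1.32711744  1.24909994
 -2.16913963]
-1 0.8 -0.1351 [-0.64377834  0.69280035  0.96092768  1.97005951 -0.74581472  0.88127782
  0.58598577]
-1 0.8 3.006492653589793 [-0.83750789  1.09259949  1.36315027  1.97594808 -1.1870406   1.21365514
 -2.25913961]
-1 1.6 -0.1351 [-0.72443403  0.65216429  0.96180422  1.96581676 -0.69260188  0.89401172
  0.47025274]
-1 1.6 3.006492653589793 [-0.91959948  1.04035485  1.36517108  1.97168965 -1.1312434   1.20297217
 -2.3636949 ]
4.4917 [-0.86256005  0.50832606  0.65137189  1.7985412  -0.37028742  0.95922621
 -0.18744889] [0.59076978 0.17324218 0.14003103] [0.59118158 0.1708506  0.14004718]
```

View pics/a1.png

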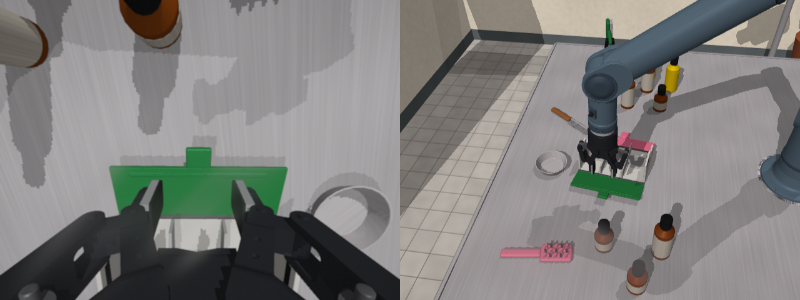

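```bash
python3 - <<'E'
from h import *
pause(.3)
print(read_eef_pos())
p=camera_params("wrist");im=read_camera("wrist")
hsv=cv2.cvtColor(im,cv2.COLOR_RGB2HSV);m=cv2.inRange(hsv,(45,80,30),(80,255,255))
ys,xs=np.nonzero(m);
# tab: rows at top
rows=[(y,xs[ys==y].min(),xs[ys==y].max()) for y in range(ys.min(),ys.min()+60,6)];print(rows)
for q in(.1,.15,.2):
  print(q,[proj("wrist",W(x,.071+.106*np.cos(q)-.003*np.sin(q),.006+.106*np.sin(q)+.003),p).round(1) for x in(-.015,.015)],[proj("wrist",W(x,.071+.08*np.cos(q),.006+.08*np.sin(q)+.003),p).round(1) for x in(-.109,.109)])
cv2.imwrite("pics/w2.png",im[:,:,::-1])
E
```

```text
[0.591158   0.17100431 0.14006454]
[(233, np.int64(298), np.int64(334)), (239, np.int64(297), np.int64(336)), (245, np.int64(297), np.int64(336)), (251, np.int64(297), np.int64(336)), (257, np.int64(297), np.int64(335)), (263, np.int64(198), np.int64(336)), (269, np.int64(175), np.int64(458)), (275, np.int64(176), np.int64(457)), (281, np.int64(177), np.int64(455)), (287, np.int64(179), np.int64(454))]
0.1 [array([296.7, 227.2]), array([336.8, 227.2])] [array([176.2, 258.6]), array([457. , 258.6])]
0.15 [array([296.3, 229.9]), array([337.2, 229.9])] [array([174.2, 260.8]), array([459. , 260.9])]
0.2 [array([296. , 233.1]), array([337.7, 233.1])] [array([172.2, 263.4]), array([461.1, 263.4])]
```

View pics/w2.png

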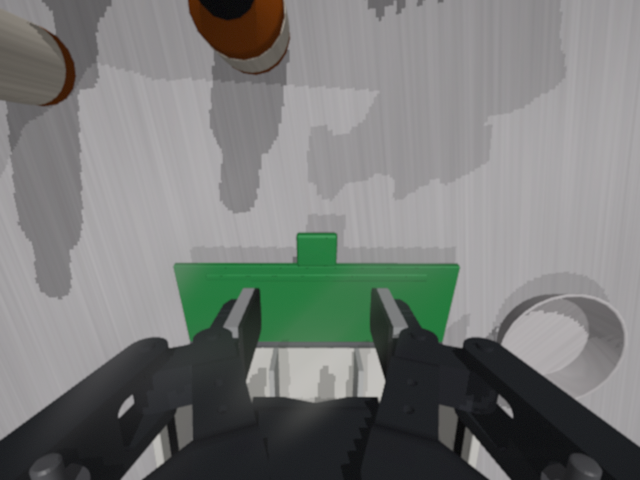

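```bash
cat > wall.py <<'E'
import sys
from h import *
np.set_printoptions(precision=3,suppress=True)
s,r,q0=(1,.094,.15) if sys.argv[1]=="h" else (-1,.060,0.0)
o0=.013 if s==1 else .017
movel(tabpt(s,r,q0,o0),Q(A),speed=.1)
print(read_eef_pos(),tabpt(s,r,q0,o0),read_ft_force())
move_gripper(.02,25); print("gap",read_finger_gap())
try:
    for q in np.linspace(q0,1.62,9)[1:]:
        off=o0+(.013-o0)*min(1,q/.5)
        movel(tabpt(s,r,q,off),Q(A),speed=.06)
        print(round(q,2),read_eef_pos(),read_ft_force(),round(read_finger_gap(),4))
    pause(.2)
except MotionError as e: print(e)
print(read_time_s()); snap("wall_"+sys.argv[1],("scene","side"))
E
python3 wall.py h
```

```text
[0.592 0.171 0.034] [0.591 0.171 0.033] [ 0.745 -0.209  0.065]
gap 0.029179394697286018
0.33 [0.591 0.165 0.05 ] [ 3.749 -2.597 -1.678] 0.029
0.52 [0.59  0.158 0.066] [ 3.796 -4.125 -2.68 ] 0.0292
0.7 [0.589 0.148 0.079] [ 4.204 -3.739 -4.972] 0.0291
0.89 [0.587 0.136 0.091] [ 4.725 -3.647 -5.628] 0.0296
1.07 [0.585 0.122 0.101] [ 5.885 -3.8   -4.918] 0.0291
1.25 [0.583 0.108 0.108] [ 4.82  -2.902 -4.857] 0.0289
1.44 [0.581 0.092 0.112] [ 4.912 -0.269 -3.134] 0.029
1.62 [0.579 0.075 0.114] [2.703 0.805 3.315] 0.029
10.1333
```

View pics/wall_h.png

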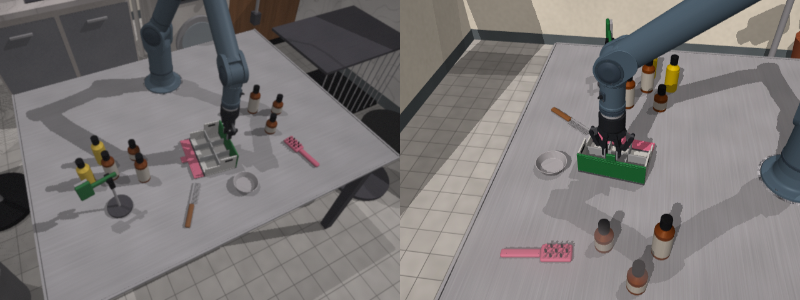

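```bash
python3 - <<'E'
from h import *
np.set_printoptions(precision=3,suppress=True)
for q in(1.66,1.70):
    movel(tabpt(1,.094,q,.013),speed=.05);pause(.1);print(read_eef_pos(),read_ft_force())
move_gripper(.05); movel(tabpt(1,.094,1.62,.10),speed=.2)
ims=read_camera("side");cv2.imwrite("pics/g1.png",cv2.resize(ims[190:310,260:430,::-1],None,fx=4,fy=4))
move_ptp(tabpt(-1,.06,0,.12),Q(A)); pause(.3)
p=camera_params("wrist");im=read_camera("wrist")
cv2.imwrite("pics/w3.png",im[:,:,::-1])
hsv=cv2.cvtColor(im,cv2.COLOR_RGB2HSV);m=cv2.inRange(hsv,(160,80,60),(178,255,255))
ys,xs=np.nonzero(m);print([(y,xs[ys==y].min(),xs[ys==y].max()) for y in range(ys.min(),ys.max(),8)])
for q in(-.05,0,.1):
  print(q,[proj("wrist",W(x,-.071-.072*np.cos(q),.006+.072*np.sin(q)+.003),p).round(1) for x in(-.015,.015)],[proj("wrist",W(x,-.071-.046*np.cos(q),.006+.046*np.sin(q)+.003),p).round(1) for x in(-.109,.109)])
print(read_qpos(),read_eef_pos()-tabpt(-1,.06,0,.12))
E
```

```text
[0.578 0.071 0.114] [2.566 1.767 6.199]
[0.578 0.07  0.113] [2.662 5.481 7.042]
[(170, np.int64(166), np.int64(215)), (178, np.int64(161), np.int64(467)), (186, np.int64(162), np.int64(466)), (194, np.int64(163), np.int64(465)), (202, np.int64(164), np.int64(464)), (210, np.int64(164), np.int64(463)), (218, np.int64(165), np.int64(463)), (226, np.int64(166), np.int64(462)), (234, np.int64(294), np.int64(334)), (242, np.int64(294), np.int64(334)), (250, np.int64(295), np.int64(333)), (258, np.int64(295), np.int64(333))]
-0.05 [array([296.1, 259.9]), array([335., 260.])] [array([169.3, 227. ]), array([461.7, 227.9])]
0 [array([295.8, 261.5]), array([335.3, 261.6])] [array([168. , 227.8]), array([463. , 228.6])]
0.1 [array([295.3, 264.2]), array([335.9, 264.3])] [array([165.3, 228.9]), array([465.7, 229.8])]
[-0.456  0.454  0.727  1.934 -0.384  0.894  0.333] [0.001 0.001 0.   ]
```

View pics/g1.png

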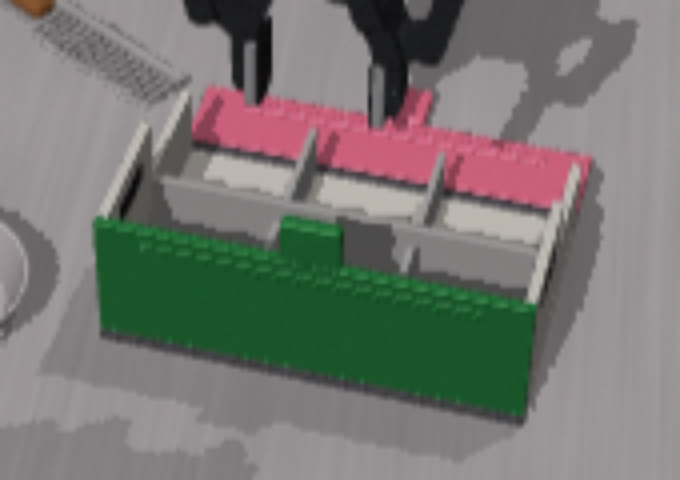

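View pics/w3.png

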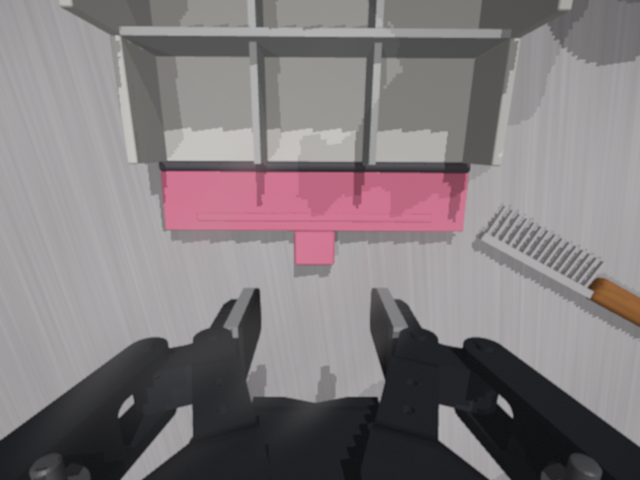

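```bash
sed -i 's/np.linspace(q0,1.62,9)/(np.linspace(q0,1.62,9) if s==1 else np.r_[np.linspace(q0,1.62,8),1.68,1.74])/' wall.py; python3 wall.py l && python3 - <<'E'
from h import *
move_gripper(.05); movel(tabpt(-1,.06,1.6,.16),speed=.2)
ims=read_camera("scene");cv2.imwrite("pics/g2.png",cv2.resize(ims[180:300,260:430,::-1],None,fx=4,fy=4))
print(read_time_s())
E
```

```text
[ 0.552 -0.122  0.024] [ 0.551 -0.121  0.023] [-0.407 -0.137  0.301]
gap 0.028587538522109
0.23 [ 0.552 -0.119  0.035] [-0.436  0.802 -2.146] 0.0288
0.46 [ 0.552 -0.114  0.047] [ 1.128  3.394 -2.66 ] 0.0289
0.69 [ 0.553 -0.107  0.058] [ 0.941  2.932 -3.897] 0.029
0.93 [ 0.555 -0.098  0.068] [ 0.925  0.898 -2.265] 0.0288
1.16 [ 0.556 -0.086  0.075] [-1.202 -2.276  2.674] 0.029
1.39 [ 0.558 -0.074  0.079] [-2.157 -2.368  5.756] 0.0287
1.62 [ 0.56 -0.06  0.08] [-2.466 -1.965  8.206] 0.0282
1.68 [ 0.561 -0.057  0.08 ] [-3.751 -3.13  10.653] 0.028
1.74 [ 0.561 -0.053  0.08 ] [-3.157 -2.815 10.488] 0.0272
17.9083
19.3
```

View pics/g2.png

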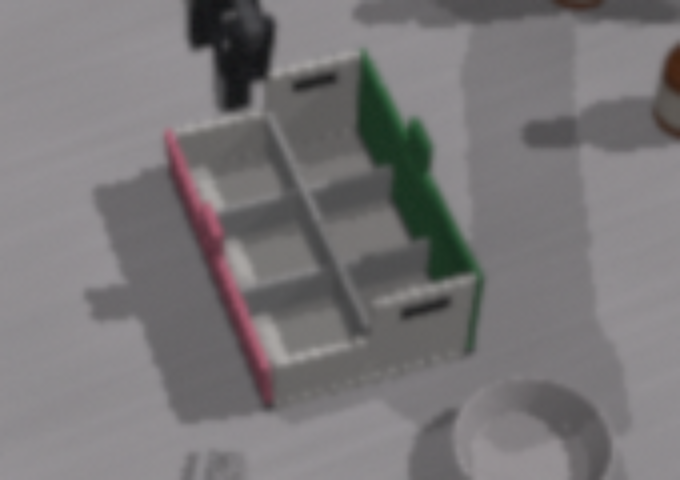

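Both walls are upright: the crop shows pink and green as thin vertical edges against the end walls. Next come the bottles, shorts first.

```bash
cat > pick.py <<'E'
import sys
from h import *
np.set_printoptions(precision=3,suppress=True)
POS=dict(tallA=(.4913,-.4204),tallB=(.5601,-.3059),tallC=(.4146,.3186),shortA=(.4347,-.3037),shortB=(.4715,.4207),shortC=(.5673,.3188))
def go(p,q,v=.35):
    try: movel(p,q,speed=v)
    except MotionError as e:
        print("ptp",e); move_ptp(p,q)
def find(cls,xy):
    out=[]
    for c in("scene","side"):
        read_camera(c)
        L=[back(c,d["at"],0)[:2] for d in tip_of(c,cls) if d["confidence"]>.25]
        L=sorted(L,key=lambda p:np.linalg.norm(p-xy))
        if L: out.append(L[0]); print(" seen",c,L[0],np.linalg.norm(L[0]-xy).round(3))
    return out
def pick(name,phi=None):
    xy=np.array(POS[name]) if isinstance(name,str) else np.array(name[1])
    n=name if isinstance(name,str) else name[0]
    h=.155 if n.startswith("tall") else .105
    q=Q(A if phi is None else phi)
    zt=.30
    p=read_eef_pos()
    move_gripper(.06,40)
    if p[2]<zt-.01: movel([p[0],p[1],zt],speed=.35)
    go([*xy,zt],q)
    o=find("tall1" if h>.15 else "short1",xy)
    if h<.15 and (not o or min(np.linalg.norm(a-xy) for a in o)>.018): print("MOVED?");return False
    movel([*xy,h+.04],q,speed=.35)
    movel([*xy,h-.015],q,speed=.12)
    print(" ft",read_ft_force())
    move_gripper(.02,40); g=read_finger_gap(); print(" gap",g)
    movel([*xy,h+.02],speed=.15)
    movel([*xy,h-.015+.17],speed=.35); print(" ft lift",read_ft_force(),read_finger_gap())
    return abs(g-.03)<.004
def place(n,X,row):
    h=.155 if n.startswith("tall") else .105
    w=W(X,.035*row,0); q=Q(A); zt=h-.015+.17
    go([w[0],w[1],zt],q,.3)
    movel([w[0],w[1],h-.015+.075],q,speed=.3); pause(.15)
    f0=read_ft_force()
    movel([w[0],w[1],h-.015+.012],q,speed=.1); print(" df",read_ft_force()-f0)
    movel([w[0],w[1],h-.015+.009],q,speed=.05); print(" df",read_ft_force()-f0,read_eef_pos()-[w[0],w[1],h-.006])
    move_gripper(.05)
    movel([w[0],w[1],h+.06],q,speed=.25)
    movel([w[0],w[1],.30],q,speed=.35)
if __name__=="__main__":
    ok=True
    for a in sys.argv[1:]:
        n,X,row=a.split(","); print(n)
        if not pick(n): print("STOP");break
        place(n,float(X),int(row)); print(read_time_s())
    snap("s%d"%(read_time_s()*100))
    print("s%d"%(read_time_s()*100))
E
python3 pick.py shortA,-.07,-1; ls -t pics|head -1
```

```text
shortA
 seen scene [ 0.433 -0.309] 0.005
 seen side [ 0.443 -0.313] 0.012
 ft [ 1.376  0.427 -0.151]
 gap 0.029319259888551743
 ft lift [ 0.75   0.642 -2.101] 0.02876242440507963
 df [-1.968 -0.938 -1.034]
 df [-0.815  0.195 -0.301] [0. 0. 0.]
27.6083
s2770
s2760.png
```

View pics/s2760.png

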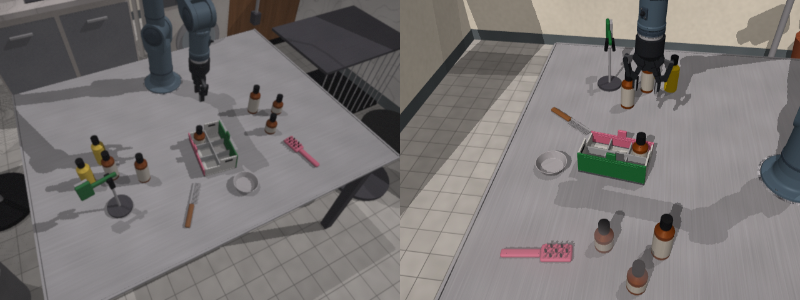

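The short bottle stands in low cell 1, at about (199,133) in the left view. I'll continue with the other shorts.

```bash
python3 pick.py shortC,0,-1 shortB,.07,-1
```

```text
shortC
 seen scene [0.578 0.329] 0.015
 seen side [0.571 0.324] 0.006
 ft [0.071 0.179 0.261]
 gap 0.028853116478559114
 ft lift [-0.861  0.164 -2.179] 0.028977596911404755
 df [ 0.337  0.226 -0.105]
 df [-1.536 -0.014 -0.913] [0. 0. 0.]
36.0333
shortB
 seen scene [0.486 0.422] 0.014
 seen side [0.47  0.422] 0.002
 ft [0.805 0.328 0.354]
 gap 0.029091696435769997
 ft lift [ 0.475  0.064 -2.306] 0.028941232160964836
 df [-0.674 -0.407 -0.011]
 df [-0.196 -0.313  1.215] [ 0. -0.  0.]
45.15
s4525
```

```bash
python3 - <<'E'
from h import *
w=[]
for c,(a,b,d,e) in dict(scene=(170,290,260,430),side=(180,300,260,430)).items():
    im=read_camera(c); cv2.imwrite(f"pics/m_{c}.png",cv2.resize(im[a:b,d:e,::-1],None,fx=4,fy=4))
    w.append(cv2.resize(im[a:b,d:e,::-1],(400,300)))
cv2.imwrite("pics/m1.png",np.hstack(w))
E
```

View pics/m1.png

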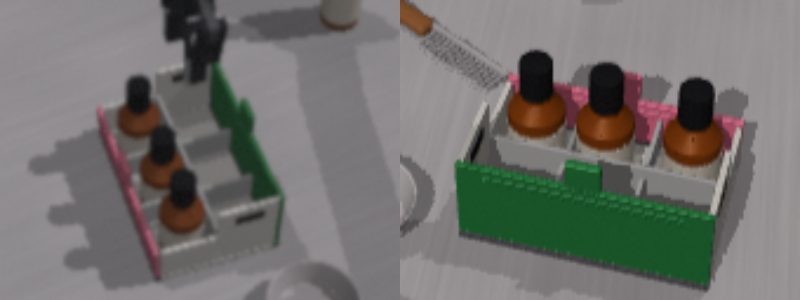

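All three shorts sit in the pink row. The remaining targets are the amber talls A (scene 176,265), B (228,270) and C (407,160). The earlier enlarged crop showed amber bodies with paper labels there, and the yellow pair at (157,240) and (135,275) stays put.

```bash
python3 pick.py tallC,-.07,1 tallB,0,1
```

```text
tallC
 seen scene [0.409 0.32 ] 0.006
 seen side [0.416 0.323] 0.005
 ft [ 0.102 -0.475  1.616]
 gap 0.02901508954227976
 ft lift [ 0.093 -0.213 -4.485] 0.029058472721703973
 df [ 0.118 -0.317  0.016]
 df [-0.133 -0.639  1.186] [0. 0. 0.]
53.3833
tallB
 seen scene [ 0.564 -0.302] 0.005
 seen side [ 0.556 -0.302] 0.005
 ft [0.486 0.245 0.632]
 gap 0.029069530957885507
 ft lift [-0.749 -0.027 -2.495] 0.028719944599960964
 df [-1.006 -0.121 -0.462]
 df [-0.714 -0.847 -0.066] [0. 0. 0.]
61.4917
s6159
```

```bash
python3 pick.py tallA,.07,1; python3 - <<'E'
from h import *
w=[]
for c,(a,b,d,e) in dict(scene=(150,290,250,430),side=(160,300,250,430)).items():
    im=read_camera(c); w.append(cv2.resize(im[a:b,d:e,::-1],(400,311)))
cv2.imwrite("pics/m2.png",np.hstack(w))
E
```

```text
tallA
 seen scene [ 0.493 -0.421] 0.002
 seen side [ 0.49  -0.425] 0.004
 ft [ 0.621  0.342 -0.283]
 gap 0.029139881367571688
 ft lift [-0.733 -0.068 -4.394] 0.028823336417721918
 df [ 1.307 -0.041 -0.827]
 df [1.124 0.27  0.215] [0. 0. 0.]
70.4417
s7054
```

View pics/m2.png

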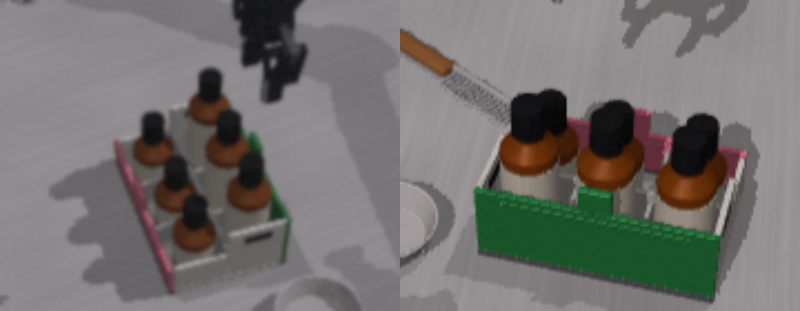

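```bash
python3 - <<'E'
from h import *
p=read_eef_pos()
movel([p[0]-.05,p[1]+.15,.35],speed=.3);pause(.3)
w=[]
for c,(a,b,d,e) in dict(scene=(175,275,275,395),side=(185,305,275,419)).items():
    im=read_camera(c)[:,:,::-1].copy(); cv2.imwrite(f"pics/fin_{c}.png",im)
    f=400/(e-d); v=cv2.resize(im[a:b,d:e],None,fx=f,fy=f,interpolation=cv2.INTER_CUBIC)
    for row,z in((1,.163),(-1,.113)):
        for X in(-.07,0,.07):
            for h in(z,):
                C=W(X,.035*row,z)
                ring=np.array([proj(c,C+.015*np.array([np.cos(t),np.sin(t),0]),CP[c]) for t in np.linspace(0,6.28,30)])
                cv2.polylines(v,[(((ring-[d,a]+.5)*f)).astype(int)],True,(0,255,255),1)
    w.append(cv2.resize(v,(400,333)))
cv2.imwrite("pics/m3.png",np.hstack(w)); print(read_time_s(),read_ft_force())
E
```

```text
71.75 [0.12537889 0.55728578 0.1386045 ]
```

View pics/m3.png

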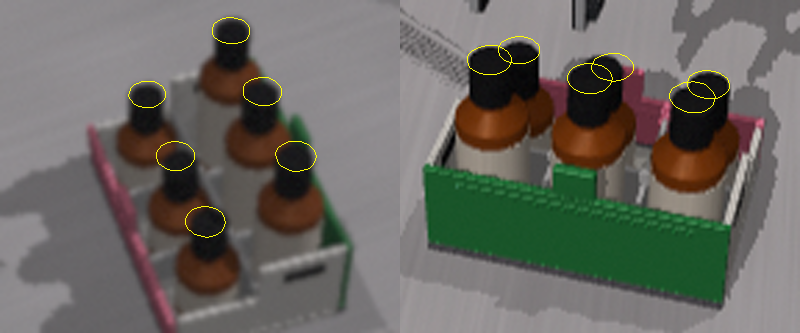

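View pics/fin_scene.png

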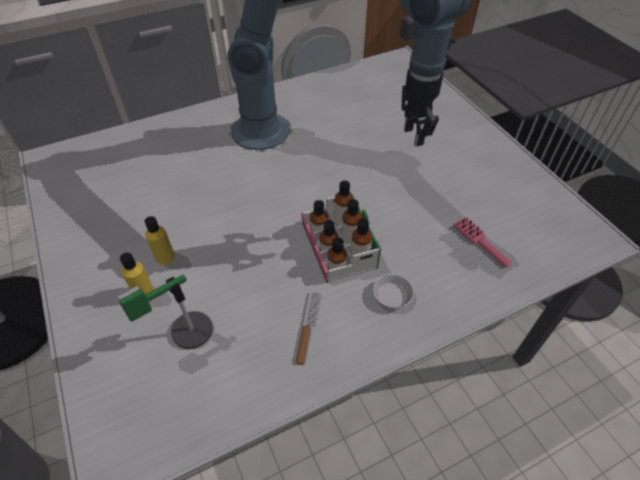

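All six cap tops match the rings predicted for bottles standing on their cell floors, in both cameras. The walls are upright and the bystander objects haven't moved. Signing off.

```bash
python3 -c "
from bench import *
print(sign_off())"
```

```text
the job is handed in; nothing more can be done
None
```

I swung the green and then the pink wall upright to their stops by pinching the tabs. Then I stood the three short bottles in the pink-wall row and the three tall amber bottles in the green-wall row. The job was handed in at about 72 s on the robot's clock; `sign_off()` gives no verdict.

- **Bottles:** In the last pictures from both fixed cameras, all six cap tops matched the positions predicted for bottles standing on their cell floors. Every grasp read about 29 mm on the 30 mm caps.
- **Walls:** Both looked upright in the last views. I judged this by eye, together with the forces rising at the stops, and did not measure the final angles.
- **Things to leave alone:** The dish, comb, pink brush, clip stand and both yellow look-alikes appeared unmoved. The gripper was clear of everything.
- **Checks:** No check failed. The network's bottle positions differed from my triangulated ones by up to 15 mm. I used the triangulated positions, and the grasps confirmed them. I saw no short bottle knocked aside.

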